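# Shut down a bench heater and slide its pot to the cooling ring

## Robot

A 7-joint arm with a two-finger parallel gripper is mounted at the origin on the work surface. World frame = base frame: x ahead of the robot, y to its left, z up, the work surface at z = 0. Lengths are in mm, angles in rad, forces in N, time in s.
With the tool pointing down it reaches from about 400 to 875 mm from the base axis. Payload 4.4 kg.
Tool frame: the origin (TCP) lies midway between the tips of the shut fingers; the grasp point (between the pads) lies 19 mm behind it (ctrl.grip_point_offset is the distance from the TCP to the grasp point, in mm); z points along the fingers, x is the direction in which the jaws open and shut, and the axes are right-handed (so a half turn about z gives the same grasp; the last joint's range is limited). The gripper opens to 85 mm and grips with 20 to 120 N. Pads are 22 mm wide; open, the fingers measure 114 mm over their backs; the gripper's body (76 mm by 85 mm) begins 54 mm behind the grasp point. The pads swing forward as they close: fully open they stand 13 mm farther back than shut.
Start: joints at [-1.189, 0.628, 0.038, 1.517, -0.027, 0.996, -0.02], TCP at [281.419, 585.936, 231.313] pointing down, gripper open.
Joint ranges: [-3.06, 3.06], [-0.37, 2.12], [-1.25, 1.32], [0.18, 2.47], [-1.1, 4.24], [0.23, 1.98], [-2.94, 2.94]. Speed limits (rad/s): [2.57, 2.57, 3.14, 3.14, 3.14, 3.14, 3.14].

## Interface

Orientations are given as [roll, pitch, yaw] about the fixed x, y, z axes, in that order (R = Rz(yaw) Ry(pitch) Rx(roll)).
In Python, from cell import ctrl, viewer gives the robot as it stands.
- The arm moves only by the tool apply_moves, never from a script. Its argument "series" is a list that holds one entry, the list of rows, each a list of 6 numbers: the shift along the tool's x, y, z normalised to -1 to 1, where 1 is 50 mm, then the turn, a rotation vector about the tool's x, y, z normalised to -1 to 1, where 1 is 6 degrees. In form: [[[tx, ty, tz, rx, ry, rz], ...]]. A call has exactly 5 rows; each row shifts and turns the commanded pose from where the row before left it, along the tool's axes as they then stand; what a row does not reach is not made up. A row lasts 1/8 s, in which the tool goes at most 62.5 mm and 10.7 degrees, less where a joint would pass 70% of its speed; a pose out of reach is approached as far as the arm can. A call with a number of a shift or a turn outside -1 to 1 is refused whole. A call with a gripper value outside its range is refused whole. "claw" is the gripper command: -1 is shut, 1 is fully open, values between are in proportion, set as the call begins (left out, the last holds). The fingers move at their own pace and stop on an object; the grip force is fixed at half the most. Time passes only in rows, so rows that do not move let the fingers close, or fill a call up. It gives the time, the measured TCP pose, the force and the opening at its end, in the units of the state.
- ctrl.read_state(): the state, without advancing time (a new reading comes with each control period).
- viewer.get_image(name): name is "scene" or "top" or "wrist"; returns the picture (384x512x3 uint8, blue, green, red); there is no depth.
- viewer.camera_info(name): a dict with "K" (3x3 intrinsics, pixels), "R" (3x3) and "t" (3): a world point X has camera coordinates R X + t. Camera axes: x right, y down, z forward; pixel columns grow to the right and rows downward; lengths in mm; the calibration is good to about 2 mm. A picture is of the moment at which its call begins: read the wrist's pose just before it. camera_info takes no time and is no camera call; for the wrist camera it gives the pose at the moment of the call.
- ctrl.finish_job(): hands the job in, once; it reports no verdict.
Trained networks look in the newest picture that a camera, given by its name, has taken for a name from the list of things; names that differ only in an ending like _2 or _b are one class to them, and where a whole thing is asked for, a point or a joint stands for the part that bears it (a point fixed in the world has none). Each returns a list of dicts, best first, with "score" (0 to 1); they miss things now and then, are a little off and sometimes report something else, mostly with a low value. They report only what shows in the picture. A call takes as long as a camera call. They do not tell look-alikes from the thing itself.
- viewer.find_in(camera, label): "location" ([column, row] as shares, 0 to 1, of the picture: columns of its width, rows of its height, amid what is visible of it).
The state is a dict: "clock": time; "qpos": joint angles; "qd": joint speeds; "tau": joint torques, N m; "eef_pos": TCP position; "tool_rot": TCP orientation; "force": force on the tool from outside, world axes, zero at the start; "torque": the same for the moment, N m; "width": finger opening in mm.
Only numpy, scipy, OpenCV 4.12 (cv2) and the standard library are available. Lean on these libraries where they do the work, as an engineer would, in place of code of your own. Each camera call takes 0.05 s, during which the arm holds its last target. There are 200 camera calls.

## Task

Use the orange-handled spatula's blade to lever the heater controller's blue splash cover up off its front ledge and swing it wide open (upright or beyond), then press the red stop button under it fully down. Then slide the steel pot across the hotplate from the red ring into the blue ring, without ever lifting or tipping it. Leave the cover open and the spatula lying flat back on its teal mat, and do not disturb the two bottles or the vial rack.

Things in the scene. Friction and masses are not known exactly. Their poses are not given: they have to be found in the camera images.
- plate: Fixed low dark-grey hotplate, 170 (x) x 400 (y) x 30 mm high. Origin at the centre of its underside; its flat top is 30 mm above the origin. Three painted rings in a row along its y, 125 mm apart, centred on its x.
- ring_heat: Red painted ring (heating position) on the hotplate's top, inner diameter 100, outer 116 mm. Origin at its centre, on the plate's top. Which of the three places is red varies.
- ring_cool: Blue painted ring (cooling position) on the hotplate's top, inner diameter 100, outer 116 mm. Origin at its centre, on the plate's top.
- ring_spare: White painted ring (spare position, not used and empty; may be slid across), same size as the others.
- pot: Loose open steel pot, outer diameter 90 (92 at the rim), 60 mm high, wall 3 mm, 0.3 to 0.65 kg, starting on the red ring. Origin at the centre of its underside, z up. A straight black side handle, 14 mm wide and high, runs along the pot's -x from 45 to 136 mm from the axis; its centre line is 45 mm above the underside.
- pot_grip (a point): Point on the pot handle's centre line, 95 mm from the pot's axis and 45 mm above its underside; axes as the pot's (handle along x).
- controller: Fixed white box 90 (x) x 120 (y) x 55 mm high, front to -x; origin at the centre of its underside. Grey ledge along its front from x = -45 to -73 mm, top 43 mm high. The blue cover (104 x 120 x 5 mm, yellow front edge) on top sticks out 14 mm over the ledge: a 12 mm high gap between them, open to the front, takes the blade. Recess inside 80 x 108 mm, floor at 30 mm.
- cover (a joint): Cover's hinge angle: 0 = shut, 1.57 = upright, 1.9 = stop, leaning back. Stiff hinge along the controller's y: it stays where it is left. Starts shut or lifted by up to 0.03.
- cover_lip (a point): Middle of the cover's front edge, on its underside; moves with the cover. Axes: those of the controller when shut.
- cover_hinge (a point): Middle of the cover's hinge line, at its underside (controller x = +45 mm, z = 55 mm). Axes as the cover's: its -x points to the front edge 104 mm away.
- stop (a joint): Travel of the red push button in m: 0 = up, 0.006 = fully down; springs back. About 5 N presses it fully.
- stop_top (a point): Centre of the top of the red stop button (28 mm diameter), inside the recess at controller x = -12, y = 0, 48 mm above the table, 7 mm below the cover.
- spatula: Loose spatula, 60 g, lying along its x. Orange handle 12 mm wide (y) x 18 mm high (z), from x = -55 to +45 mm; flat steel blade 16 mm wide, 3 mm thick, from the handle's end to x = +125 mm, its mid-plane 7.5 mm above the tool's underside. Origin on the underside, near the balance point.
- spatula_tip (a point): Middle of the blade's front end, 125 mm ahead of the spatula's origin and 7.5 mm above its underside.
- mat: Fixed teal mat, 240 (x) x 130 (y) x 3 mm, where the spatula starts and must end. Origin at the centre of its underside.
- amber_bottle: Bystander: loose amber bottle, blue cap, diameter 70, height 150 mm. Origin at the centre of its underside.
- clear_bottle: Bystander: loose clear bottle, blue cap, diameter 60, height 120 mm. Origin at the centre of its underside.
- vial_rack: Bystander: loose blue vial rack, 60 (x) x 130 (y) x 49 mm with the vials. Origin at the centre of its underside.
Things that resemble listed ones, but are neither listed nor needed, are in the scene too. Of the things like the controller, leave any that is brown; of the rest the larger one is meant. Leave any pink look-alike of the pot alone.

How it is judged (in metres and radians):
On the way, in this order (a step that is already met when the one before it is completed fails the run):
1. the cover is being raised by the spatula's blade, not by the fingers (value of joint cover between 0.12 and 0.8 rad and contact force between spatula and cover above 0.15 N and contact force between the fingers and cover below 0.1 N), for 0.1 s.
2. the cover stands wide open (value of joint cover above 1.3 rad), for 0.1 s.
3. the stop button is pressed down (value of joint stop above 0.0045 m), for 0.05 s.
4. the pot stands in the blue ring (horizontal distance between pot and ring_cool below 0.015 m), for 0.2 s.
At the end, for the whole second after the job is handed in: Pot upright, released and at rest on the hotplate, centre within 15 mm of the blue ring's centre; cover open at least 1.3 rad; spatula at rest, lying flat (within 0.15 rad), its origin on the mat (within 110 mm of the mat's centre lengthwise, 60 mm crosswise) (horizontal distance between pot and ring_cool below 0.015 m and z of pot in the frame of plate below 0.033 m and angle between pot's own z axis and vertical below 0.06 rad and linear speed of each of pot, spatula below 0.01 m/s and value of joint cover above 1.3 rad and x of spatula in the frame of mat between -0.11 and 0.11 m and y of spatula in the frame of mat between -0.06 and 0.06 m and z of spatula in the frame of mat below 0.026 m and angle between the z axis of spatula and the z axis of mat, either way round below 0.15 rad); the robot touches nothing.
It fails at once if the pot is lifted more than 6 mm off the hotplate (z of pot in the frame of plate above 0.036 m).
It fails at once if the pot is tipped (angle between pot's own z axis and vertical above 0.15 rad).
It fails at once if a bottle or the vial rack is moved more than 15 mm or tipped (distance of any of amber_bottle, clear_bottle, vial_rack from where it was at the start of the episode above 0.015 m or angle between any of amber_bottle, clear_bottle, vial_rack's own z axis and vertical above 0.2 rad).
It also fails if it takes over 67 s, if anything falls off the work surface, if the arm or the gripper's body presses on something with over 40 N, if the wrist force passes 120 N, or if a joint passes its speed limit or range.

## Working session

There is one attempt and no reset: what is moved stays moved. The work goes in short steps, Python scripts to look and compute and a tool call to move; the robot and the scene stay as the last step left them, time stands still between calls to the robot, and variables do not carry over. Pictures are saved under pics/ and viewed, about 8 in all and at most 12, crops included, and the job is handed in when it is done.

Besides the shell and the picture viewer there is one more tool, called after ">>>" as name(argument=value, ...), one argument or row to a line, values as JSON. apply_moves: Moves the arm, as the interface text tells. Scaled input: -1 to 1 covers 50 mm each way for a shift and 6 degrees each way for a turn. Its arguments: {"type":"object","properties":{"series":{"type":"array","items":{"type":"array","items":{"type":"array","items":{"type":"number"}}}},"claw":{"type":"number"}},"required":["series"]}

```bash
ls; mkdir -p pics
python3 - <<'E'
from cell import ctrl, viewer
import cv2,numpy as np
print(ctrl.read_state())
for n in ("scene","top"):
    im=viewer.get_image(n); cv2.imwrite(f"pics/{n}0.png",im)
    c=viewer.camera_info(n); print(n,c)
    for l in ["plate","ring_heat","ring_cool","pot","pot_grip","controller","cover_lip","cover_hinge","spatula","spatula_tip","mat","amber_bottle","clear_bottle","vial_rack"]:
        print(l,[(round(d["score"],2),round(d["location"][0]*512),round(d["location"][1]*384)) for d in viewer.find_in(n,l)][:4])
a=cv2.imread("pics/scene0.png");b=cv2.imread("pics/top0.png")
E
```

```text
pics
{'clock': 0.0, 'qpos': array([-1.18878469,  0.62931897,  0.03842407,  1.51835483, -0.02701078,
        0.99628899, -0.02001097]), 'qd': array([-0.00066818,  0.00114653, -0.00193163, -0.00061387,  0.00019773,
        0.0001899 , -0.00069541]), 'tau': array([-2.32614620e-04, -5.63408446e+01,  1.22583356e+00, -1.93441057e+01,
        1.07788263e-02,  1.06957546e-02,  2.34615169e-05]), 'eef_pos': array([281.14209564, 585.37477874, 230.41055951]), 'tool_rot': array([3.14158945e+00, 1.85291326e-03, 1.12298262e+00]), 'force': array([0.03497182, 0.7106615 , 0.11906708]), 'torque': array([-0.0230405 , -0.03177503,  0.03182698]), 'width': 85.05931855806588}
scene {'K': array([[378.45902681,   0.        , 254.72931067],
       [  0.        , 378.45902681, 184.82318779],
       [  0.        ,   0.        ,   1.        ]]), 'R': array([[-0.76762093,  0.6407603 , -0.01357735],
       [ 0.46576352,  0.5431748 , -0.69858821],
       [-0.44025272, -0.54257477, -0.71539511]]), 't': array([ 513.11220491, -149.42529949, 1261.67652876])}
plate [(0.96, 338, 288), (0.7, 220, 177)]
ring_heat [(0.66, 32
[... 909 characters left out ...]
ay([-139.8925885 ,  574.2099777 , 1025.98837123])}
plate [(0.69, 170, 194), (0.62, 287, 181), (0.42, 195, 187)]
ring_heat [(0.84, 168, 187)]
ring_cool [(0.79, 112, 186)]
pot [(0.78, 153, 183), (0.76, 129, 268)]
pot_grip [(0.72, 130, 269), (0.65, 153, 183)]
controller [(0.95, 238, 242), (0.77, 408, 208), (0.68, 195, 185), (0.26, 284, 177)]
cover_lip [(0.88, 285, 181), (0.88, 240, 240), (0.59, 406, 207)]
cover_hinge [(0.87, 238, 241), (0.72, 285, 178), (0.64, 411, 205)]
spatula [(0.74, 332, 215)]
spatula_tip [(0.85, 338, 216), (0.55, 154, 184)]
mat [(0.82, 334, 231), (0.74, 286, 178)]
amber_bottle [(0.85, 234, 121), (0.46, 163, 197)]
clear_bottle [(0.63, 331, 150)]
vial_rack [(0.84, 160, 125)]
```

View pics/top0.png

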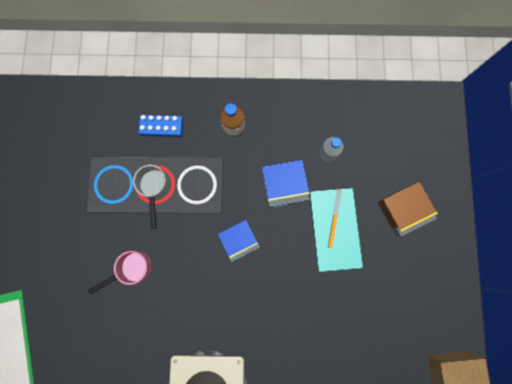

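View pics/scene0.png

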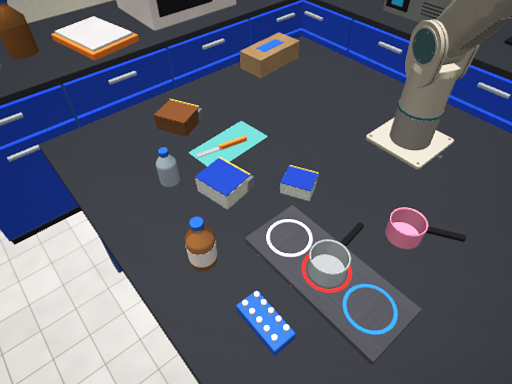

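Pot-like: steel (153,183) and pink (129,268, leave). Controller-like in the top picture: large blue (287,181), small blue (238,240) and brown (408,208). I choose the large blue one, and next measure it and check it in a close crop.

```bash
cat > h.py <<'E'
from cell import ctrl, viewer
import cv2,numpy as np
def world(n,px,z,c=None):
    c=c or viewer.camera_info(n); px=np.atleast_2d(px)
    d=(np.linalg.inv(c["K"])@np.c_[px,np.ones(len(px))].T).T@c["R"]; o=-c["R"].T@c["t"]
    return o+d*((z-o[2])/d[:,2])[:,None]
def proj(n,X,c=None):
    c=c or viewer.camera_info(n); p=(c["K"]@(c["R"]@np.atleast_2d(X).T+c["t"][:,None])).T
    return p[:,:2]/p[:,2:]
def mask(im,lo,hi,roi=None):
    m=cv2.inRange(cv2.cvtColor(im,cv2.COLOR_BGR2HSV),lo,hi)
    if roi:
        k=np.zeros_like(m);k[roi[1]:roi[3],roi[0]:roi[2]]=1;m*=k
    return m
def rect(n,m,z,c=None):
    "largest blob -> world min-area rect on plane z"
    cs=max(cv2.findContours(m,cv2.RETR_EXTERNAL,cv2.CHAIN_APPROX_NONE)[0],key=cv2.contourArea)
    w=world(n,cs[:,0]+0.0,z,c)[:,:2].astype(np.float32)
    return cv2.minAreaRect(w)
def st():
    s=ctrl.read_state(); print("t %.2f"%s["clock"],"p",s["eef_pos"].round(1),"r",s["tool_rot"].round(3),"F",s["force"].round(1),"w %.1f"%s["width"]); return s
E
python3 - <<'E'
from h import *
n="top"; im=cv2.imread("pics/top0.png")
print("cover",rect(n,mask(im,(105,120,80),(130,255,255),(255,150,318,215)),60))
print("small",rect(n,mask(im,(105,120,80),(130,255,255),(215,215,262,262)),40))
print("mat",rect(n,mask(im,(80,80,120),(95,255,255),(300,180,375,280)),3))
print("handle",rect(n,mask(im,(5,150,150),(20,255,255),(310,180,360,260)),21))
print("plate",rect(n,mask(im,(0,0,35),(180,90,80),(80,150,230,220)),30))
for nm,lo,hi,roi in [("blue",(100,120,100),(115,255,255),(85,155,140,215)),("red",(0,150,120),(5,255,255),(125,155,185,215)),("white",(0,0,200),(180,40,255),(170,155,225,215))]:
    p=np.argwhere(mask(im,lo,hi,roi))[:,::-1]
    w=world(n,p+0.,30)[:,:2]; print(nm,len(p),cv2.minEnclosingCircle(w.astype(np.float32)))
for p,z,l in [((153,183),90,"pot"),((153,225),75,"handle end"),((338,190),10,"tip"),((332,150),60,"clear"),((234,121),80,"amber"),((160,125),40,"rack")]: print(l,world(n,p,z).round(0))
cv2.imwrite("pics/crop1.png",cv2.resize(im[140:280,135:375],None,fx=3,fy=3,interpolation=cv2.INTER_CUBIC))
E
```

```text
cover ((608.6756591796875, -216.97792053222656), (96.68670654296875, 122.27605438232422), 11.02306079864502)
small ((436.9736328125, -78.70697784423828), (72.74201965332031, 92.27784729003906), 27.42717933654785)
mat ((467.4623718261719, -374.6380310058594), (243.11000061035156, 133.93130493164062), 5.416793346405029)
handle ((459.8830261230469, -360.64593505859375), (8.293631553649902, 91.5361328125), 79.33694458007812)
plate ((591.8757934570312, 175.4082794189453), (210.46742248535156, 455.8930969238281), 0.8421358466148376)
blue 426 ((590.43310546875, 296.4055480957031), 59.83793640136719)
red 181 ((591.808837890625, 171.1706085205078), 58.18667984008789)
white 290 ((593.2086181640625, 45.84458923339844), 57.79063034057617)
pot [[584. 160.  90.]]
handle end [[466. 157.  75.]]
tip [[ 585. -383.   10.]]
clear [[ 697. -356.   60.]]
amber [[775. -65.  80.]]
rack [[773. 163.  40.]]
```

View pics/crop1.png

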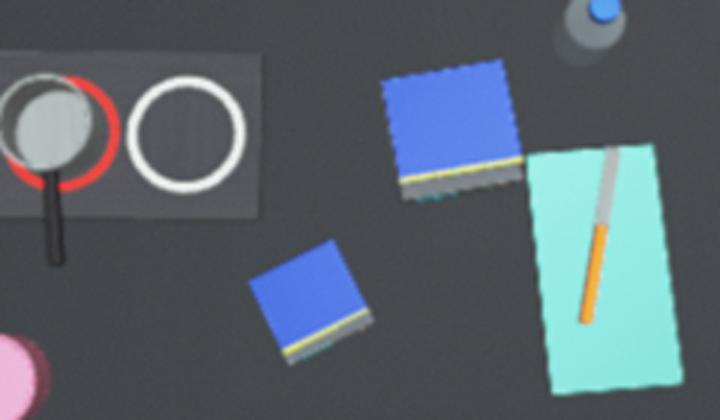

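The crop confirms the choice: the large blue box faces the robot with its front (crop 400-525, 160-195), and the spatula lies on the mat with its tip to +x. I'll write a row planner and move above the spatula.

```bash
cat >> h.py <<'E'
from scipy.spatial.transform import Rotation as Ro, Slerp
import json,os
def down(yaw,tilt=0): # yaw of tool x (rad); tool pointing down
    return Ro.from_euler("xyz",[np.pi,0,yaw])
def plan(*wps,start=None,dp=2):
    "wps: (pos, Rotation or yaw, nrows); prints rows in tool units, 5 a call"
    if start is None:
        s=ctrl.read_state(); P,R=s["eef_pos"].copy(),Ro.from_euler("xyz",s["tool_rot"])
    else: P,R=start
    rows=[]
    for p,r,n in wps:
        r=r if isinstance(r,Ro) else down(r); p=np.array(p,float)
        P0=P.copy(); sl=Slerp([0,1],Ro.concatenate([R,r]))
        for k in range(1,n+1):
            t=R.inv().apply(P0+(p-P0)*k/n-P)/50; w=(R.inv()*sl(k/n)).as_rotvec()/np.radians(6)
            t,w=t.round(dp),w.round(dp); P=P+R.apply(t*50); R=R*Ro.from_rotvec(w*np.radians(6))
            rows.append([float(v)+0.0 for v in [*t,*w]])
    print("max",np.abs(rows).max())
    for i in range(0,len(rows),5): print(json.dumps([rows[i:i+5]]))
    return P,R
E
python3 - <<'E'
from h import *
plan(((500,140,250),1.25,10),((475,-360,170),1.387,10))
E
```

```text
max 0.99
[[[-0.61, 0.78, -0.04, 0.0, 0.0, -0.12], [-0.63, 0.77, -0.03, 0.0, 0.0, -0.12], [-0.63, 0.77, -0.04, 0.0, 0.0, -0.12], [-0.65, 0.75, -0.04, 0.0, 0.0, -0.13], [-0.65, 0.75, -0.04, 0.0, 0.0, -0.12]]]
[[[-0.66, 0.74, -0.03, 0.0, 0.0, -0.12], [-0.68, 0.73, -0.04, 0.0, 0.0, -0.12], [-0.68, 0.72, -0.04, 0.0, 0.0, -0.12], [-0.69, 0.72, -0.04, 0.0, 0.0, -0.12], [-0.7, 0.7, -0.03, 0.0, 0.0, -0.12]]]
[[[-0.96, 0.27, 0.16, 0.0, 0.0, -0.13], [-0.97, 0.25, 0.16, 0.0, 0.0, -0.13], [-0.97, 0.25, 0.16, 0.0, 0.0, -0.13], [-0.98, 0.22, 0.16, 0.0, 0.0, -0.13], [-0.98, 0.22, 0.16, 0.0, 0.0, -0.14]]]
[[[-0.98, 0.2, 0.16, 0.0, 0.0, -0.13], [-0.98, 0.19, 0.16, 0.0, 0.0, -0.13], [-0.99, 0.17, 0.16, 0.0, 0.0, -0.13], [-0.98, 0.17, 0.16, 0.0, 0.0, -0.13], [-0.99, 0.14, 0.16, 0.0, 0.0, -0.13]]]
```

>>> apply_moves(
  series=[
    [[-0.61, 0.78, -0.04, 0, 0, -0.12], [-0.63, 0.77, -0.03, 0, 0, -0.12], [-0.63, 0.77, -0.04, 0, 0, -0.12], [-0.65, 0.75, -0.04, 0, 0, -0.13], [-0.65, 0.75, -0.04, 0, 0, -0.12]],
  ],
)

```text
clock: 2.12
eef_pos: [391.4, 361.6, 241.1]
tool_rot: [3.141, -0.001, 1.187]
force: [1.9, 0.4, -0.6]
width: 85.3
```

>>> apply_moves(
  series=[
    [[-0.66, 0.74, -0.03, 0, 0, -0.12], [-0.68, 0.73, -0.04, 0, 0, -0.12], [-0.68, 0.72, -0.04, 0, 0, -0.12], [-0.69, 0.72, -0.04, 0, 0, -0.12], [-0.7, 0.7, -0.03, 0, 0, -0.12]],
  ],
)

```text
clock: 2.75
eef_pos: [500.6, 138.5, 250.2]
tool_rot: [3.141, -0.001, 1.25]
force: [0.3, 0.9, -0.2]
width: 85.5
```

>>> apply_moves(
  series=[
    [[-0.96, 0.27, 0.16, 0, 0, -0.13], [-0.97, 0.25, 0.16, 0, 0, -0.13], [-0.97, 0.25, 0.16, 0, 0, -0.13], [-0.98, 0.22, 0.16, 0, 0, -0.13], [-0.98, 0.22, 0.16, 0, 0, -0.14]],
  ],
)

```text
clock: 3.38
eef_pos: [487.4, -111.8, 209.8]
tool_rot: [3.141, -0.0, 1.319]
force: [1.7, 0.4, 0.9]
width: 85.1
```

>>> apply_moves(
  series=[
    [[-0.98, 0.2, 0.16, 0, 0, -0.13], [-0.98, 0.19, 0.16, 0, 0, -0.13], [-0.99, 0.17, 0.16, 0, 0, -0.13], [-0.98, 0.17, 0.16, 0, 0, -0.13], [-0.99, 0.14, 0.16, 0, 0, -0.13]],
  ],
)

```text
clock: 4.0
eef_pos: [475.0, -361.4, 169.7]
tool_rot: [3.141, -0.0, 1.387]
force: [1.6, 0.2, 0.5]
width: 85.4
```

Run:
```python
from h import *
s=st(); c=viewer.camera_info("wrist"); im=viewer.get_image("wrist"); cv2.imwrite("pics/w1.png",im)
print(-c["R"].T@c["t"], proj("wrist",[[460,-361,21],[588,-385,10],[554,-227,55]],c))
m=mask(im,(5,150,150),(22,255,255)); print("handle",rect("wrist",m,21,c))
for l in ["spatula","spatula_tip","cover_lip"]: print(l,[(round(d["score"],2),round(d["location"][0]*512),round(d["location"][1]*384)) for d in viewer.find_in("wrist",l)][:3])
```

```text
t 4.00 p [ 475.  -361.4  169.7] r [ 3.141 -0.     1.387] F [1.6 0.2 0.5] w 85.4
[ 405.94604028 -348.73657154  311.84625388] [[253.71068675 169.52776828]
 [253.73476712 272.5420016 ]
 [400.87249752 242.26380203]]
handle ((542.5681762695312, -617.5723266601562), (88.95320129394531, 134.7328338623047), 26.481414794921875)
spatula [(0.83, 253, 204)]
spatula_tip [(0.31, 438, 260)]
cover_lip [(0.86, 57, 266), (0.76, 500, 96), (0.57, 434, 261)]
```

View pics/w1.png

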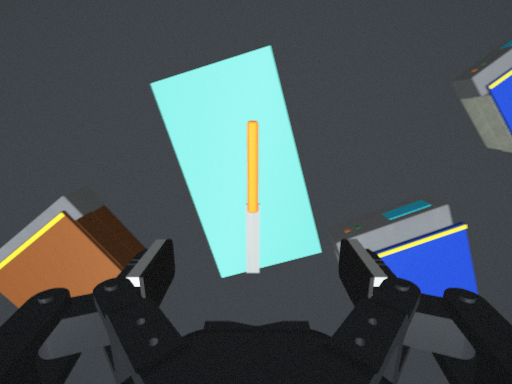

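The wrist picture shows the spatula handle at (252,121)-(252,212), blade tip at (252,272), and the controller's yellow edge at (378,256)-(467,227).

Run:
```python
from h import *
im=cv2.imread("pics/w1.png")
c=viewer.camera_info("wrist")
print("handle",rect("wrist",mask(im,(5,150,150),(22,255,255),(200,100,300,230)),18,c))
print("tip",world("wrist",[252.5,272],11,c))
m=mask(im,(22,120,120),(35,255,255),(340,200,500,290)); r=rect("wrist",m,57.5,c); print("yellow",r, cv2.boxPoints(r))
m=mask(im,(80,80,120),(95,255,255),(140,30,340,290)); print("mat",rect("wrist",m,3,c))
```

```text
handle ((457.7708740234375, -360.92401123046875), (9.977526664733887, 97.2665023803711), 78.90725708007812)
tip [[ 585.13773905 -385.57526475   11.        ]]
yellow ((554.1339721679688, -207.37921142578125), (4.088573455810547, 90.67447662353516), 10.695786476135254) [[ 543.7109  -163.20906]
 [ 560.5395  -252.30818]
 [ 564.55707 -251.54936]
 [ 547.72845 -162.45024]]
mat ((465.74090576171875, -373.9403076171875), (239.55213928222656, 130.958984375), 5.441122531890869)
```

Run:
```python
from h import *
plan(((490,-367.3,100),1.380,2),((490.2,-367.3,5),1.380,3),dp=3)
```

```text
max 0.694
[[[-0.038, 0.168, 0.694, -0.003, -0.002, 0.021], [-0.037, 0.167, 0.693, -0.003, -0.002, 0.021], [0.0, 0.001, 0.633, 0.0, 0.0, 0.0], [0.001, 0.002, 0.634, 0.0, 0.0, 0.0], [0.0, 0.001, 0.633, 0.0, 0.0, 0.0]]]
```

>>> apply_moves(
  series=[
    [[-0.038, 0.168, 0.694, -0.003, -0.002, 0.021], [-0.037, 0.167, 0.693, -0.003, -0.002, 0.021], [0, 0.001, 0.633, 0, 0, 0], [0.001, 0.002, 0.634, 0, 0, 0], [0, 0.001, 0.633, 0, 0, 0]],
  ],
)

```text
clock: 4.82
eef_pos: [492.2, -364.3, 4.9]
tool_rot: [3.14, -0.001, 1.385]
force: [0.4, -0.2, 0.5]
width: 85.6
```

>>> apply_moves(
  series=[
    [[0, 0, 0, 0, 0, 0], [0, 0, 0, 0, 0, 0], [0, 0, 0, 0, 0, 0], [0, 0, 0, 0, 0, 0], [0, 0, 0, 0, 0, 0]],
  ],
  claw=-1,
)

```text
clock: 5.45
eef_pos: [491.7, -367.1, 6.9]
tool_rot: [3.139, 0.001, 1.382]
force: [-0.8, 0.6, 5.7]
width: 10.2
```

Run:
```python
from h import *
st()
print("lift+turn")
plan(((490,-367,50),1.380,2),((460,-300,110),1.57,4),((434.7,-247.8,70),1.759,4),dp=2,start=(np.array([490.2,-367.3,5.]),down(1.380)))
```

```text
t 5.45 p [ 491.7 -367.1    6.9] r [3.139e+00 1.000e-03 1.382e+00] F [-0.8  0.6  5.7] w 10.2
lift+turn
max 0.46
[[[0.0, 0.0, -0.45, 0.0, 0.0, 0.0], [0.01, -0.01, -0.45, 0.0, 0.0, 0.0], [0.3, -0.21, -0.3, 0.0, 0.0, -0.45], [0.31, -0.19, -0.3, 0.0, 0.0, -0.46], [0.32, -0.19, -0.3, 0.0, 0.0, -0.45]]]
[[[0.32, -0.16, -0.3, 0.0, 0.0, -0.45], [0.26, -0.13, 0.2, 0.0, 0.0, -0.45], [0.27, -0.11, 0.2, 0.0, 0.0, -0.45], [0.27, -0.1, 0.2, 0.0, 0.0, -0.46], [0.28, -0.09, 0.2, 0.0, 0.0, -0.45]]]
```

>>> apply_moves(
  series=[
    [[0, 0, -0.45, 0, 0, 0], [0.01, -0.01, -0.45, 0, 0, 0], [0.3, -0.21, -0.3, 0, 0, -0.45], [0.31, -0.19, -0.3, 0, 0, -0.46], [0.32, -0.19, -0.3, 0, 0, -0.45]],
  ],
)

```text
clock: 6.08
eef_pos: [467.6, -315.3, 96.3]
tool_rot: [3.14, 0.001, 1.526]
force: [-0.4, 0.2, -0.2]
width: 10.3
```

>>> apply_moves(
  series=[
    [[0.32, -0.16, -0.3, 0, 0, -0.45], [0.26, -0.13, 0.2, 0, 0, -0.45], [0.27, -0.11, 0.2, 0, 0, -0.45], [0.27, -0.1, 0.2, 0, 0, -0.46], [0.28, -0.09, 0.2, 0, 0, -0.45]],
  ],
)

```text
clock: 6.7
eef_pos: [435.1, -246.8, 70.6]
tool_rot: [3.14, 0.001, 1.763]
force: [0.9, 0.1, -1.8]
width: 10.4
```

Run:
```python
from h import *
s=st(); c=viewer.camera_info("wrist"); im=viewer.get_image("wrist"); cv2.imwrite("pics/w2.png",im)
d=np.array([np.cos(s["tool_rot"][2]-np.pi/2),np.sin(s["tool_rot"][2]-np.pi/2),0])
print("pred tip",proj("wrist",s["eef_pos"]+97*d+[0,0,4.5],c),"pred lip",proj("wrist",[554.5,-225,57],c))
im2=viewer.get_image("scene"); cv2.imwrite("pics/s2.png",im2)
print(proj("scene",s["eef_pos"]),proj("scene",[554.5,-225,50]))
v=np.hstack([cv2.resize(im,(400,300)),cv2.resize(im2[130:235,170:310],(400,300),interpolation=cv2.INTER_CUBIC)]);cv2.imwrite("pics/v2.png",v)
```

```text
t 6.70 p [ 435.1 -246.8   70.6] r [3.140e+00 1.000e-03 1.763e+00] F [ 0.9  0.1 -1.8] w 10.4
pred tip [[255.40727607 386.20066211]] pred lip [[253.59868512 388.72353757]]
[[261.2809754  142.13527663]] [[235.05543913 168.2625087 ]]
```

View pics/v2.png

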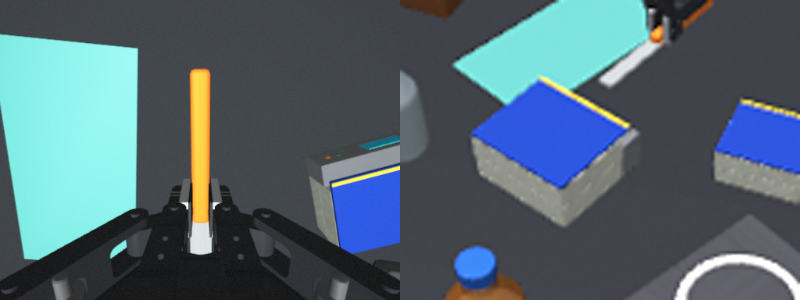

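The wrist view shows the spatula held straight in the jaws. In the scene view the blade tip is at about (242,159), in front of the lip. I'll check its height numerically.

Run:
```python
from h import *
s=st(); d=np.array([np.cos(s["tool_rot"][2]-np.pi/2),np.sin(s["tool_rot"][2]-np.pi/2),0]);p=s["eef_pos"]
for a in (90,97,104):
  print(a,[proj("scene",p+a*d+[0,0,o]).round(1)[0].tolist() for o in (-5,4,13)])
top=viewer.get_image("top"); cv2.imwrite("pics/t2.png",top)
print("top pred",proj("top",p+97*d+[0,0,4]))
n=[0,0,0]; y=np.array([-d[1],d[0],0])
c=viewer.camera_info("wrist"); im=cv2.imread("pics/w2.png")
m=mask(im,(5,150,150),(22,255,255)); k=np.argwhere(m)[:,::-1]; print("handle rear px",k[:,1].min(), "pred",[proj("wrist",p-83*d+[0,0,o],c).round(1)[0].tolist() for o in (6,10,14,18)])
g=cv2.imread("pics/s2.png"); print(viewer.find_in("scene","spatula_tip")[:2])
a=cv2.resize(g[145:175,225:275],(600,360),interpolation=cv2.INTER_CUBIC)
b=cv2.resize(top[170:230,270:330],(0,0),fx=4,fy=4,interpolation=cv2.INTER_CUBIC)
v=np.zeros((600,600,3),np.uint8);v[:360]=a;v[360:,:240]=b;cv2.imwrite("pics/v3.png",v)
```

```text
t 6.80 p [ 433.8 -245.3   69.9] r [-3.140e+00 -2.000e-03  1.763e+00] F [-0.5 -0.2 -1. ] w 10.5
90 [[242.9, 159.1], [242.8, 156.8], [242.7, 154.4]]
97 [[241.3, 160.3], [241.2, 158.0], [241.1, 155.7]]
104 [[239.8, 161.6], [239.6, 159.3], [239.5, 157.0]]
top pred [[288.77128638 204.90784604]]
handle rear px 88 pred [[258.4, 84.3], [258.5, 83.3], [258.6, 82.3], [258.7, 81.2]]
[{'location': [0.4842, 0.3813], 'score': 0.6}]
```

View pics/v3.png

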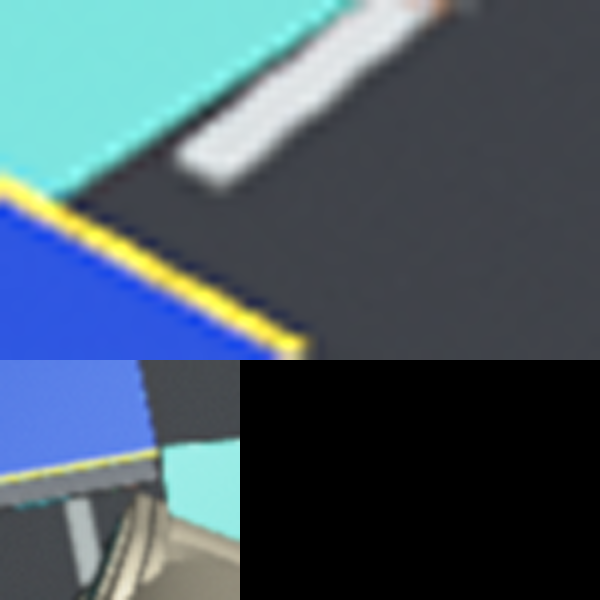

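Run:
```python
from h import *
d=np.array([np.cos(.188),np.sin(.188),0]);P0=np.array([434.7,-247.8,70.])
yaw=1.759; g=P0+[0,0,-23.5]
ins=g+36*d
w=[(g,yaw,3),(g+15*d,yaw,2),(ins,yaw,5)]
P,R=plan(*w,start=(P0,down(yaw)),dp=3)
# arc: tip radius 93, hinge relative
r=93.; arc=[]
for th in np.linspace(0,1.8,21)[1:]:
    p=ins+d*(r-r*np.cos(th)); p=p+[0,0,4.5+r*np.sin(th)]; arc.append((p,yaw,1))
plan(*arc,start=(P,R),dp=2)
```

```text
max 0.157
[[[0.0, 0.0, 0.157, 0.0, 0.0, 0.0], [0.0, 0.0, 0.156, 0.0, 0.0, 0.0], [0.0, 0.0, 0.157, 0.0, 0.0, 0.0], [0.0, 0.15, 0.0, 0.0, 0.0, 0.0], [0.0, 0.15, 0.0, 0.0, 0.0, 0.0]]]
[[[0.0, 0.084, 0.0, 0.0, 0.0, 0.0], [0.0, 0.084, 0.0, 0.0, 0.0, 0.0], [0.0, 0.084, 0.0, 0.0, 0.0, 0.0], [0.0, 0.084, 0.0, 0.0, 0.0, 0.0], [0.0, 0.084, 0.0, 0.0, 0.0, 0.0]]]
max 0.26
[[[0.0, 0.01, -0.26, 0.0, 0.0, 0.0], [0.0, 0.02, -0.16, 0.0, 0.0, 0.0], [0.0, 0.04, -0.17, 0.0, 0.0, 0.0], [0.0, 0.05, -0.16, 0.0, 0.0, 0.0], [0.0, 0.07, -0.15, 0.0, 0.0, 0.0]]]
[[[0.0, 0.07, -0.15, 0.0, 0.0, 0.0], [0.0, 0.1, -0.14, 0.0, 0.0, 0.0], [0.0, 0.1, -0.13, 0.0, 0.0, 0.0], [0.0, 0.12, -0.12, 0.0, 0.0, 0.0], [0.0, 0.12, -0.11, 0.0, 0.0, 0.0]]]
[[[0.0, 0.14, -0.1, 0.0, 0.0, 0.0], [0.0, 0.14, -0.08, 0.0, 0.0, 0.0], [0.0, 0.15, -0.07, 0.0, 0.0, 0.0], [0.0, 0.16, -0.06, 0.0, 0.0, 0.0], [0.0, 0.16, -0.04, 0.0, 0.0, 0.0]]]
[[[0.0, 0.17, -0.03, 0.0, 0.0, 0.0], [0.0, 0.16, -0.02, 0.0, 0.0, 0.0], [0.0, 0.17, 0.0, 0.0, 0.0, 0.0], [0.0, 0.17, 0.02, 0.0, 0.0, 0.0], [0.0, 0.16, 0.03, 0.0, 0.0, 0.0]]]
```

>>> apply_moves(
  series=[
    [[0, 0, 0.157, 0, 0, 0], [0, 0, 0.156, 0, 0, 0], [0, 0, 0.157, 0, 0, 0], [0, 0.15, 0, 0, 0, 0], [0, 0.15, 0, 0, 0, 0]],
  ],
)

```text
clock: 7.52
eef_pos: [450.8, -244.1, 46.8]
tool_rot: [3.141, 0.001, 1.762]
force: [0.8, 0.5, -0.6]
width: 10.2
```

>>> apply_moves(
  series=[
    [[0, 0.084, 0, 0, 0, 0], [0, 0.084, 0, 0, 0, 0], [0, 0.084, 0, 0, 0, 0], [0, 0.084, 0, 0, 0, 0], [0, 0.084, 0, 0, 0, 0]],
  ],
)

```text
clock: 8.15
eef_pos: [469.5, -240.2, 46.7]
tool_rot: [-3.14, -0.0, 1.761]
force: [-4.7, -2.4, 0.5]
width: 10.7
```

Run:
```python
from h import *
s=st()
g=viewer.get_image("scene"); st()
top=viewer.get_image("top")
a=cv2.resize(g[135:195,210:285],(600,480),interpolation=cv2.INTER_CUBIC)
cv2.imwrite("pics/v4.png",a)
```

```text
t 8.15 p [ 469.5 -240.2   46.7] r [-3.14  -0.     1.761] F [-4.7 -2.4  0.5] w 10.7
t 8.20 p [ 469.4 -240.2   46.7] r [-3.139 -0.     1.761] F [-1.7 -0.7  0.6] w 10.1
```

View pics/v4.png

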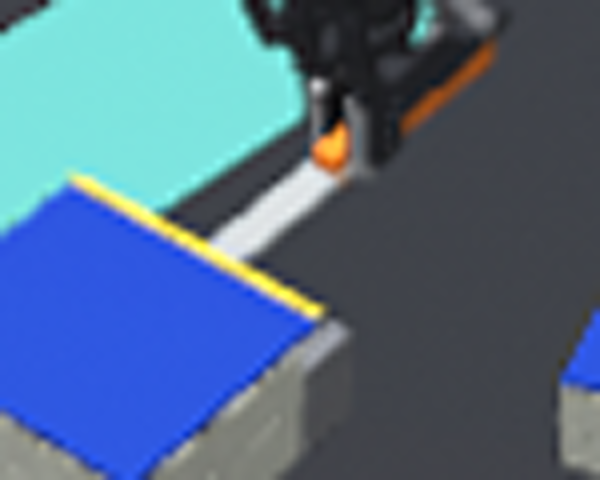

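The blade is under the yellow edge (crop about (225,245)) and its tip just touches the wall behind. I'll back off 2 mm and lift along the arc.

>>> apply_moves(
  series=[
    [[0, -0.04, 0, 0, 0, 0], [0, 0.01, -0.26, 0, 0, 0], [0, 0.02, -0.16, 0, 0, 0], [0, 0.04, -0.17, 0, 0, 0], [0, 0.05, -0.16, 0, 0, 0]],
  ],
)

```text
clock: 8.88
eef_pos: [474.9, -239.3, 85.2]
tool_rot: [3.141, 0.001, 1.762]
force: [1.0, 0.6, -3.2]
width: 10.1
```

>>> apply_moves(
  series=[
    [[0, 0.07, -0.15, 0, 0, 0], [0, 0.07, -0.15, 0, 0, 0], [0, 0.1, -0.14, 0, 0, 0], [0, 0.1, -0.13, 0, 0, 0], [0, 0.12, -0.12, 0, 0, 0]],
  ],
)

```text
clock: 9.5
eef_pos: [497.2, -235.0, 119.2]
tool_rot: [3.141, 0.001, 1.761]
force: [-1.2, 0.9, -1.9]
width: 10.2
```

Run:
```python
from h import *
s=st()
g=viewer.get_image("scene"); 
a=cv2.resize(g[125:195,200:285],(600,494),interpolation=cv2.INTER_CUBIC)
cv2.imwrite("pics/v5.png",a)
```

```text
t 9.50 p [ 497.2 -235.   119.2] r [3.141e+00 1.000e-03 1.761e+00] F [-1.2  0.9 -1.9] w 10.2
```

View pics/v5.png

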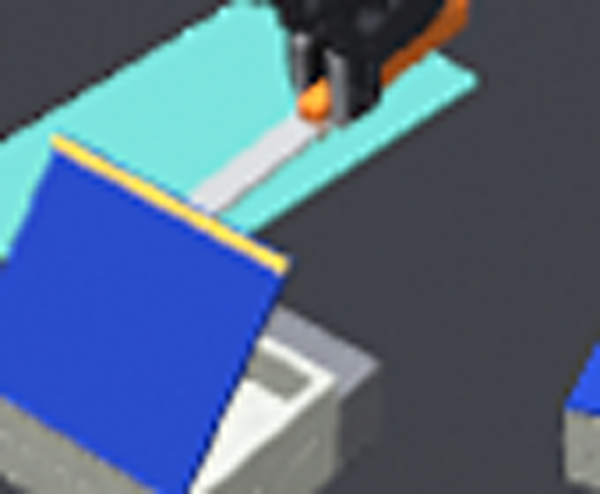

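The cover is rising on the blade (edge at crop (55,140)-(285,265)). I'll continue the arc.

>>> apply_moves(
  series=[
    [[0, 0.12, -0.11, 0, 0, 0], [0, 0.14, -0.1, 0, 0, 0], [0, 0.14, -0.08, 0, 0, 0], [0, 0.15, -0.07, 0, 0, 0], [0, 0.16, -0.06, 0, 0, 0]],
  ],
)

```text
clock: 10.18
eef_pos: [532.3, -228.2, 140.1]
tool_rot: [3.141, 0.001, 1.762]
force: [-0.1, 0.5, -2.3]
width: 10.3
```

>>> apply_moves(
  series=[
    [[0, 0.16, -0.04, 0, 0, 0], [0, 0.17, -0.03, 0, 0, 0], [0, 0.16, -0.02, 0, 0, 0], [0, 0.17, 0, 0, 0, 0], [0, 0.2, 0.02, 0, 0, 0]],
  ],
)

```text
clock: 10.8
eef_pos: [574.6, -220.1, 143.4]
tool_rot: [3.141, 0.001, 1.761]
force: [-0.8, 0.3, -0.4]
width: 10.4
```

>>> apply_moves(
  series=[
    [[0, 0.2, 0.03, 0, 0, 0], [0, 0.1, 0.02, 0, 0, 0], [0, 0, 0, 0, 0, 0], [0, -0.3, 0, 0, 0, 0], [0, -0.6, 0, 0, 0, 0]],
  ],
)

```text
clock: 11.42
eef_pos: [545.2, -225.5, 141.0]
tool_rot: [3.139, 0.001, 1.763]
force: [-0.1, -0.5, -0.6]
width: 10.2
```

Run:
```python
from h import *
s=st()
g=viewer.get_image("scene"); 
a=cv2.resize(g[105:195,180:285],(600,514),interpolation=cv2.INTER_CUBIC)
cv2.imwrite("pics/v6.png",a)
```

```text
t 11.43 p [ 545.2 -225.5  141. ] r [3.139e+00 1.000e-03 1.763e+00] F [-0.1 -0.5 -0.6] w 10.2
```

View pics/v6.png

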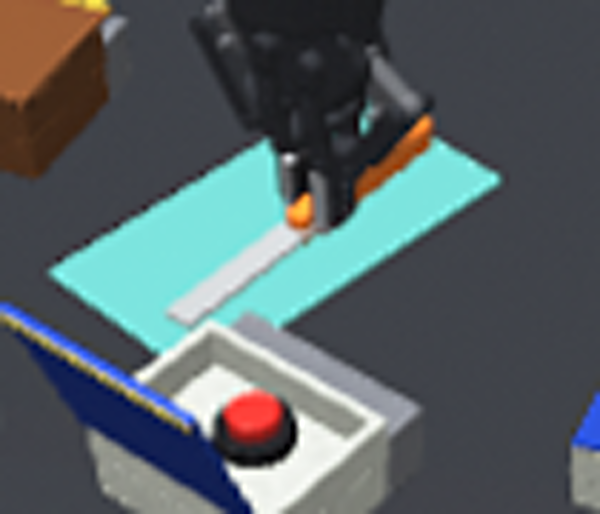

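The cover leans back past upright, the red button is exposed at scene (224,177), and the spatula is still held flat. Next I put it back.

Run:
```python
from h import *
print("button",world("scene",[223.7,177.2],48))
plan(((480,-270,125),1.65,3),((485,-350,80),1.42,4),((490.2,-367.3,35),1.380,3),((490.2,-367.3,7.5),1.380,3),((490.2,-367.3,7.5),1.38,2),dp=3)
```

```text
button [[ 600.77028211 -218.4210156    48.        ]]
max 0.549
[[[-0.206, -0.438, 0.107, -0.014, 0.001, 0.347], [-0.221, -0.43, 0.105, -0.014, 0.001, 0.347], [-0.237, -0.422, 0.106, -0.015, 0.002, 0.348], [-0.401, -0.007, 0.225, 0.0, 0.0, 0.549], [-0.4, 0.017, 0.225, 0.0, 0.0, 0.549]]]
[[[-0.399, 0.039, 0.225, 0.0, 0.0, 0.549], [-0.396, 0.062, 0.225, 0.0, 0.0, 0.549], [-0.109, 0.052, 0.3, 0.0, 0.0, 0.127], [-0.108, 0.053, 0.3, 0.0, 0.0, 0.128], [-0.107, 0.054, 0.299, 0.0, 0.0, 0.127]]]
[[[0.0, 0.0, 0.183, 0.0, 0.0, 0.0], [0.0, 0.0, 0.184, 0.0, 0.0, 0.0], [0.0, 0.0, 0.183, 0.0, 0.0, 0.0], [0.0, 0.0, 0.0, 0.0, 0.0, 0.0], [0.0, 0.0, 0.0, 0.0, 0.0, 0.0]]]
```

>>> apply_moves(
  series=[
    [[-0.206, -0.438, 0.107, -0.014, 0.001, 0.347], [-0.221, -0.43, 0.105, -0.014, 0.001, 0.347], [-0.237, -0.422, 0.106, -0.015, 0.002, 0.348], [-0.401, -0.007, 0.225, 0, 0, 0.549], [-0.4, 0.017, 0.225, 0, 0, 0.549]],
  ],
)

```text
clock: 12.1
eef_pos: [489.5, -310.3, 101.8]
tool_rot: [3.135, -0.0, 1.534]
force: [0.6, -0.8, -0.3]
width: 10.3
```

>>> apply_moves(
  series=[
    [[-0.399, 0.039, 0.225, 0, 0, 0.549], [-0.396, 0.062, 0.225, 0, 0, 0.549], [-0.109, 0.052, 0.3, 0, 0, 0.127], [-0.108, 0.053, 0.3, 0, 0, 0.128], [-0.107, 0.054, 0.299, 0, 0, 0.127]],
  ],
)

```text
clock: 12.72
eef_pos: [497.1, -365.1, 33.7]
tool_rot: [3.137, -0.002, 1.383]
force: [0.5, -0.3, -0.9]
width: 10.3
```

>>> apply_moves(
  series=[
    [[0, 0, 0.183, 0, 0, 0], [0, 0, 0.184, 0, 0, 0], [0, 0, 0.183, 0, 0, 0], [0, 0, 0, 0, 0, 0], [0, 0, 0, 0, 0, 0]],
  ],
)

```text
clock: 13.35
eef_pos: [497.1, -365.7, 7.4]
tool_rot: [3.137, -0.001, 1.383]
force: [-0.2, 0.9, -0.7]
width: 10.3
```

>>> apply_moves(
  series=[
    [[0, 0, 0, 0, 0, 0], [0, 0, 0, 0, 0, 0], [0, 0, 0, 0, 0, 0], [0, 0, 0, 0, 0, 0], [0, 0, -0.1, 0, 0, 0]],
  ],
  claw=0,
)

```text
clock: 13.98
eef_pos: [496.7, -365.6, 12.3]
tool_rot: [3.138, -0.002, 1.382]
force: [-0.0, 0.6, 0.2]
width: 42.6
```

Run:
```python
from h import *
s=st()
# up, over to the button, closed fingers
y=1.759
plan((s["eef_pos"]+[0,0,125],1.38,4),((560,-260,135),1.6,3),((600.8,-217.4,120),y,3),((600.8,-217.4,75),y,3),((600.8,-217.4,60),y,2),dp=3)
```

```text
t 13.97 p [ 496.7 -365.6   12.3] r [ 3.138e+00 -2.000e-03  1.382e+00] F [-0.   0.6  0.2] w 42.6
max 0.771
[[[0.001, 0.002, -0.625, 0.009, -0.004, 0.006], [0.001, 0.002, -0.625, 0.01, -0.005, 0.006], [0.001, 0.002, -0.625, 0.009, -0.004, 0.005], [0.0, 0.0, -0.625, 0.01, -0.004, 0.006], [0.771, 0.281, 0.015, 0.0, 0.0, -0.7]]]
[[[0.748, 0.337, 0.016, 0.0, 0.0, -0.7], [0.722, 0.391, 0.015, 0.0, 0.0, -0.701], [0.276, 0.28, 0.1, 0.0, 0.0, -0.506], [0.261, 0.294, 0.1, 0.0, 0.0, -0.506], [0.244, 0.308, 0.1, 0.0, 0.0, -0.506]]]
[[[0.0, 0.0, 0.3, 0.0, 0.0, 0.0], [0.0, 0.0, 0.3, 0.0, 0.0, 0.0], [0.0, 0.0, 0.3, 0.0, 0.0, 0.0], [0.0, 0.0, 0.15, 0.0, 0.0, 0.0], [0.0, 0.0, 0.15, 0.0, 0.0, 0.0]]]
```

>>> apply_moves(
  series=[
    [[0.001, 0.002, -0.625, 0.009, -0.004, 0.006], [0.001, 0.002, -0.625, 0.01, -0.005, 0.006], [0.001, 0.002, -0.625, 0.009, -0.004, 0.005], [0, 0, -0.625, 0.01, -0.004, 0.006], [0.771, 0.281, 0.015, 0, 0, -0.7]],
  ],
)

```text
clock: 14.6
eef_pos: [517.6, -335.6, 140.2]
tool_rot: [3.136, 0.006, 1.448]
force: [0.5, 0.5, 0.5]
width: 42.6
```

>>> apply_moves(
  series=[
    [[0.748, 0.337, 0.016, 0, 0, -0.7], [0.722, 0.391, 0.015, 0, 0, -0.701], [0.276, 0.28, 0.1, 0, 0, -0.506], [0.261, 0.294, 0.1, 0, 0, -0.506], [0.244, 0.308, 0.1, 0, 0, -0.506]],
  ],
  claw=-1,
)

```text
clock: 15.22
eef_pos: [601.1, -218.4, 119.6]
tool_rot: [-3.141, 0.001, 1.76]
force: [0.3, 0.3, 0.7]
width: -0.0
```

>>> apply_moves(
  series=[
    [[0, 0, 0.3, 0, 0, 0], [0, 0, 0.3, 0, 0, 0], [0, 0, 0.3, 0, 0, 0], [0, 0, 0.15, 0, 0, 0], [0, 0, 0.15, 0, 0, 0]],
  ],
)

```text
clock: 15.85
eef_pos: [600.9, -218.0, 59.6]
tool_rot: [3.141, 0.001, 1.759]
force: [0.7, -0.2, 0.9]
width: 0.1
```

Run:
```python
from h import *
s=st()
g=viewer.get_image("scene"); t=viewer.get_image("top"); cv2.imwrite("pics/t7.png",t)
a=cv2.resize(g[105:195,180:285],(400,342),interpolation=cv2.INTER_CUBIC)
b=cv2.resize(t[170:285,270:400],(387,342),interpolation=cv2.INTER_CUBIC)
cv2.imwrite("pics/v7.png",np.hstack([a,b]))
```

```text
t 15.85 p [ 600.9 -218.    59.6] r [3.141e+00 1.000e-03 1.759e+00] F [ 0.7 -0.2  0.9] w 0.1
```

View pics/v7.png

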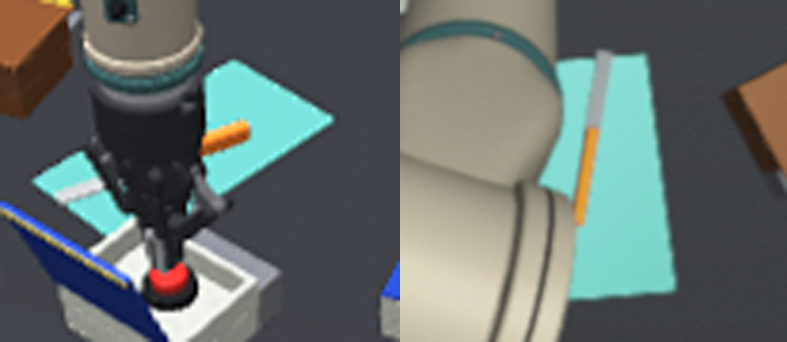

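The fingertips are right over the button, and the spatula lies on the mat. Now I press to about z = 41.

>>> apply_moves(
  series=[
    [[0, 0, 0.12, 0, 0, 0], [0, 0, 0.12, 0, 0, 0], [0, 0, 0.08, 0, 0, 0], [0, 0, 0.05, 0, 0, 0], [0, 0, 0, 0, 0, 0]],
  ],
)

```text
clock: 16.58
eef_pos: [601.7, -217.8, 45.7]
tool_rot: [3.14, 0.002, 1.759]
force: [-7.8, 2.1, 28.6]
width: 0.1
```

The press bottomed out (28.6 N at z = 45.7, which fits the button's 42 mm plus about 3.7 mm of tip overhang). I'll lift off and go above the pot handle.

Run:
```python
from h import *
plan(((601.5,-217.8,165),1.759,3),((475,158,200),1.6,10),((475,158,200),1.6,2),start=(np.array([600.9,-218,41.]),down(1.759)),dp=2)
```

```text
max 0.83
[[[0.0, 0.0, -0.83, 0.0, 0.0, 0.0], [0.0, 0.01, -0.82, 0.0, 0.0, 0.0], [0.0, 0.0, -0.83, 0.0, 0.0, 0.0], [0.79, -0.11, -0.07, 0.0, 0.0, 0.15], [0.78, -0.12, -0.07, 0.0, 0.0, 0.15]]]
[[[0.78, -0.13, -0.07, 0.0, 0.0, 0.16], [0.78, -0.15, -0.07, 0.0, 0.0, 0.15], [0.78, -0.15, -0.07, 0.0, 0.0, 0.15], [0.77, -0.17, -0.07, 0.0, 0.0, 0.15], [0.78, -0.18, -0.07, 0.0, 0.0, 0.15]]]
[[[0.76, -0.2, -0.07, 0.0, 0.0, 0.15], [0.77, -0.2, -0.07, 0.0, 0.0, 0.16], [0.76, -0.22, -0.07, 0.0, 0.0, 0.15], [0.0, 0.0, 0.0, 0.0, 0.0, 0.0], [0.0, 0.0, 0.0, 0.0, 0.0, 0.0]]]
```

>>> apply_moves(
  series=[
    [[0, 0, -0.83, 0, 0, 0], [0, 0.01, -0.82, 0, 0, 0], [0, 0, -0.83, 0, 0, 0], [0.79, -0.11, -0.07, 0, 0, 0.15], [0.78, -0.12, -0.07, 0, 0, 0.15]],
  ],
)

```text
clock: 17.2
eef_pos: [575.9, -141.7, 173.1]
tool_rot: [3.14, 0.001, 1.726]
force: [0.6, 0.2, -0.4]
width: 0.1
```

>>> apply_moves(
  series=[
    [[0.78, -0.13, -0.07, 0, 0, 0.16], [0.78, -0.15, -0.07, 0, 0, 0.15], [0.78, -0.15, -0.07, 0, 0, 0.15], [0.77, -0.17, -0.07, 0, 0, 0.15], [0.78, -0.18, -0.07, 0, 0, 0.15]],
  ],
)

```text
clock: 17.82
eef_pos: [512.6, 47.1, 190.0]
tool_rot: [3.141, 0.0, 1.647]
force: [0.5, 0.1, 0.7]
width: 0.2
```

>>> apply_moves(
  series=[
    [[0.76, -0.2, -0.07, 0, 0, 0.15], [0.77, -0.2, -0.07, 0, 0, 0.16], [0.76, -0.22, -0.07, 0, 0, 0.15], [0, 0, 0, 0, 0, 0], [0, 0, 0, 0, 0, 0]],
  ],
  claw=0.1,
)

```text
clock: 18.45
eef_pos: [475.3, 157.7, 200.3]
tool_rot: [3.141, 0.001, 1.6]
force: [0.4, -0.7, -0.1]
width: 47.1
```

Run:
```python
from h import *
s=st(); c=viewer.camera_info("wrist"); im=viewer.get_image("wrist"); cv2.imwrite("pics/w8.png",im)
for l in ["pot_grip","pot","ring_heat","ring_cool"]: print(l,[(round(d["score"],2),round(d["location"][0]*512),round(d["location"][1]*384)) for d in viewer.find_in("wrist",l)][:3])
print("pred grip",proj("wrist",[489,158,75],c),"pot rim ctr",proj("wrist",[584,160,90],c),"red",proj("wrist",[591.8,171.2,30],c))
np.savez("c8.npz",**{k:np.array(v) for k,v in c.items() if k in"KRt"})
```

```text
t 18.45 p [475.3 157.7 200.3] r [3.141e+00 1.000e-03 1.600e+00] F [ 0.4 -0.7 -0.1] w 47.1
pot_grip [(0.82, 263, 277), (0.62, 330, 48), (0.53, 124, 370)]
pot [(0.92, 329, 49), (0.73, 261, 279)]
ring_heat [(0.74, 242, 241), (0.57, 261, 278)]
ring_cool [(0.74, 370, 255)]
pred grip [[255.7449571  201.67732887]] pot rim ctr [[254.96931424 292.38514544]] red [[263.81874433 268.8534405 ]]
```

View pics/w8.png

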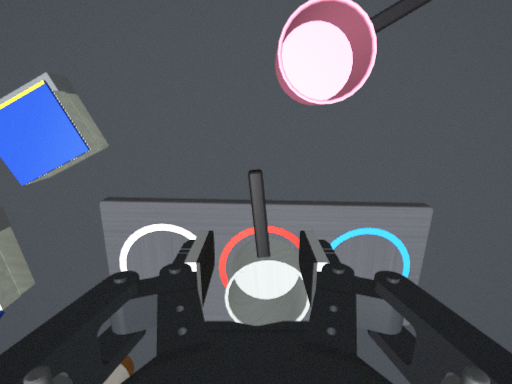

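The wrist view shows the pot handle from (255,171) to (263,255), between the open fingers' planes; the red ring is at (262,262) and the blue ring at (370,262).

Run:
```python
from h import *
c=dict(np.load("c8.npz")); im=cv2.imread("pics/w8.png")
v=cv2.cvtColor(im,cv2.COLOR_BGR2GRAY)[165:262,240:285]
m=np.zeros(im.shape[:2],np.uint8); m[165:262,240:285]=(v<24)*255
cs=max(cv2.findContours(m,cv2.RETR_EXTERNAL,cv2.CHAIN_APPROX_NONE)[0],key=cv2.contourArea); print("bbox",cv2.boundingRect(cs))
print("handle",rect("wrist",m,78,c)); 
w=world("wrist",[[255.5,172],[263,254]],82,c); d=w[1]-w[0]; yaw=np.arctan2(d[1],d[0]); print(w.round(1),"yaw",yaw)
u=np.array([np.cos(yaw),np.sin(yaw)]); print("pot centre",w[0,:2]+136*u,"grip",w[0,:2]+41*u)
b=mask(im,(95,120,100),(112,255,255),(325,220,415,275)); p=np.argwhere(b)[:,::-1]
W=world("wrist",p+0.,30,c)[:,:2]; 
from scipy.optimize import least_squares
r=least_squares(lambda q:np.clip(np.abs(np.hypot(*(W-q).T)-54)-4,0,None),[590,296]); print("blue",r.x,r.cost)
for rc in ("rim",): print(world("wrist",[[225,297],[309,297]],90,c))
t=cv2.imread("pics/top0.png"); print("top: handle",world("top",[[152,171+0],[153.2,227]],82).round(1))
print("plate edge corners",world("wrist",[[105,201],[431,207]],30,c).round(1))
```

```text
bbox (258, 170, 2, 1)
handle ((455.9619140625, 159.6900634765625), (0.9651965498924255, 0.0), 91.70856475830078)
[[457.2 156.8  82. ]
 [543.4 167.1  82. ]] yaw 0.11894340190651934
pot centre [592.24895286 172.97542726] grip [497.92016877 161.70242887]
blue [589.68753359 297.02042341] 5.509949707892068
[[590.55179866 128.56369685  90.        ]
 [587.94803548 217.14385837  90.        ]]
top: handle [[620.5 166.9  82. ]
 [460.3 153.9  82. ]]
plate edge corners [[507.5 -18.9  30. ]
 [503.5 366.1  30. ]]
```

Run:
```python
from h import *
st()
P,R=plan(((498,161.7,110),1.690,2),((498,161.7,60),1.690,3),dp=3)
print("slide"); plan(((497.0,285.7,60),1.690,10),start=(P,R),dp=3)
```

```text
t 18.70 p [475.6 157.2 200.3] r [3.141e+00 1.000e-03 1.598e+00] F [-0.2 -0.5 -0.3] w 47.0
max 0.903
[[[0.04, 0.225, 0.903, 0.003, 0.004, -0.44], [0.029, 0.227, 0.903, 0.002, 0.005, -0.439], [0.0, 0.0, 0.333, 0.0, 0.0, 0.0], [0.0, 0.0, 0.333, 0.0, 0.0, 0.0], [-0.001, 0.0, 0.334, 0.0, 0.0, 0.0]]]
slide
max 0.247
[[[0.247, 0.027, 0.0, 0.0, 0.0, 0.0], [0.246, 0.028, 0.0, 0.0, 0.0, 0.0], [0.247, 0.027, 0.0, 0.0, 0.0, 0.0], [0.246, 0.028, 0.0, 0.0, 0.0, 0.0], [0.247, 0.027, 0.0, 0.0, 0.0, 0.0]]]
[[[0.246, 0.028, 0.0, 0.0, 0.0, 0.0], [0.247, 0.027, 0.0, 0.0, 0.0, 0.0], [0.246, 0.028, 0.0, 0.0, 0.0, 0.0], [0.247, 0.027, 0.0, 0.0, 0.0, 0.0], [0.246, 0.028, 0.0, 0.0, 0.0, 0.0]]]
```

>>> apply_moves(
  series=[
    [[0.04, 0.225, 0.903, 0.003, 0.004, -0.44], [0.029, 0.227, 0.903, 0.002, 0.005, -0.439], [0, 0, 0.333, 0, 0, 0], [0, 0, 0.333, 0, 0, 0], [-0.001, 0, 0.334, 0, 0, 0]],
  ],
)

```text
clock: 19.32
eef_pos: [498.1, 162.7, 59.5]
tool_rot: [3.141, -0.001, 1.691]
force: [0.3, -0.0, -0.6]
width: 46.8
```

>>> apply_moves(
  series=[
    [[0, 0, 0, 0, 0, 0], [0, 0, 0, 0, 0, 0], [0, 0, 0, 0, 0, 0], [0, 0, 0, 0, 0, 0], [0, 0, 0, 0, 0, 0]],
  ],
  claw=-1,
)

```text
clock: 19.95
eef_pos: [498.0, 162.7, 60.6]
tool_rot: [3.141, -0.0, 1.692]
force: [0.0, -1.7, 3.0]
width: 12.7
```

Run:
```python
from h import *
st(); im=viewer.get_image("scene")
print(viewer.find_in("scene","pot")[:2]); c=viewer.camera_info("wrist"); w=viewer.get_image("wrist")
cv2.imwrite("pics/v9.png",np.hstack([cv2.resize(w,(400,300)),cv2.resize(im[190:340,270:420],(300,300),interpolation=cv2.INTER_CUBIC)]))
```

```text
t 19.95 p [498.  162.7  60.6] r [ 3.141 -0.     1.692] F [ 0.  -1.7  3. ] w 12.7
[{'location': [0.798, 0.6029], 'score': 0.84}, {'location': [0.6391, 0.6797], 'score': 0.64}]
```

View pics/v9.png

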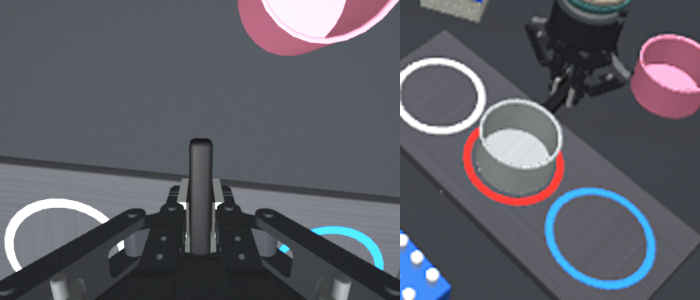

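The handle is gripped and the pot upright in the red ring. I slide it now, with a clear path to the blue ring.

>>> apply_moves(
  series=[
    [[0.06, 0.007, 0, 0, 0, 0], [0.12, 0.013, 0, 0, 0, 0], [0.165, 0.018, 0, 0, 0, 0], [0.165, 0.018, 0, 0, 0, 0], [0.165, 0.018, 0, 0, 0, 0]],
  ],
)

```text
clock: 20.72
eef_pos: [497.8, 195.3, 60.3]
tool_rot: [3.141, 0.002, 1.689]
force: [0.6, -6.0, 3.8]
width: 12.7
```

>>> apply_moves(
  series=[
    [[0.165, 0.018, 0, 0, 0, 0], [0.165, 0.018, 0, 0, 0, 0], [0.165, 0.018, 0, 0, 0, 0], [0.165, 0.018, 0, 0, 0, 0], [0.165, 0.018, 0, 0, 0, 0]],
  ],
)

```text
clock: 21.35
eef_pos: [497.2, 236.6, 60.3]
tool_rot: [3.142, 0.002, 1.689]
force: [-0.4, -5.6, 5.0]
width: 12.8
```

>>> apply_moves(
  series=[
    [[0.165, 0.018, 0, 0, 0, 0], [0.165, 0.018, 0, 0, 0, 0], [0.165, 0.018, 0, 0, 0, 0], [0.165, 0.018, 0, 0, 0, 0], [0.165, 0.018, 0, 0, 0, 0]],
  ],
)

```text
clock: 21.98
eef_pos: [496.8, 277.9, 60.3]
tool_rot: [-3.142, 0.002, 1.689]
force: [0.0, -6.0, 4.4]
width: 12.8
```

>>> apply_moves(
  series=[
    [[0.165, 0.018, 0, 0, 0, 0], [0.12, 0.013, 0, 0, 0, 0], [0.04, 0.004, 0, 0, 0, 0], [0, 0, 0, 0, 0, 0], [0, 0, 0, 0, 0, 0]],
  ],
)

```text
clock: 22.6
eef_pos: [496.5, 295.0, 60.3]
tool_rot: [3.141, 0.001, 1.691]
force: [1.0, -5.0, 4.5]
width: 12.7
```

Run:
```python
from h import *
st(); im=viewer.get_image("scene"); t=viewer.get_image("top")
cv2.imwrite("pics/v10.png",np.hstack([cv2.resize(im[220:370,300:450],(400,400),interpolation=cv2.INTER_CUBIC),cv2.resize(t[140:230,70:160],(400,400),interpolation=cv2.INTER_CUBIC)]))
```

```text
t 22.60 p [496.5 295.   60.3] r [3.141e+00 1.000e-03 1.691e+00] F [ 1.  -5.   4.5] w 12.7
```

I could not view that picture because the picture limit is reached. My rows summed to 132 mm instead of 124, so I move back 8 mm and check the pot against the ring numerically.

>>> apply_moves(
  series=[
    [[-0.05, -0.006, 0, 0, 0, 0], [-0.06, -0.006, 0, 0, 0, 0], [-0.05, -0.006, 0, 0, 0, 0], [0, 0, 0, 0, 0, 0], [0, 0, 0, 0, 0, 0]],
  ],
)

```text
clock: 23.32
eef_pos: [496.1, 289.5, 60.4]
tool_rot: [3.141, -0.002, 1.693]
force: [0.7, 5.1, 3.5]
width: 13.0
```

```bash
cat > chk.py <<'E'
from h import *
st()
for n in ("top","scene"):
    im=viewer.get_image(n); cv2.imwrite(f"pics/{n}_chk.png",im)
    q=[proj(n,np.c_[590+46*np.cos(a),297+46*np.sin(a),90+0*a]) for a in [np.linspace(0,6.28,73)]][0]
    # rim fit: maximise edge strength over centre
    g=cv2.cvtColor(im,cv2.COLOR_BGR2GRAY).astype(np.float32); g=cv2.GaussianBlur(g,(0,0),.7)
    e=np.hypot(cv2.Sobel(g,-1,1,0),cv2.Sobel(g,-1,0,1))
    a=np.linspace(0,2*np.pi,180); best=[]
    for x in range(565,616,1):
        for y in range(270,330,1):
            p=proj(n,np.c_[x+46*np.cos(a),y+46*np.sin(a),90+0*a]).astype(np.float32)
            best.append((cv2.remap(e,p[:,0],p[:,1],cv2.INTER_LINEAR).mean(),x,y))
    best.sort(reverse=True); print(n,"rim",best[:3])
    b=mask(im,(100,120,100),(115,255,255)); P=np.argwhere(b)[:,::-1]; W=world(n,P+0.,30)[:,:2]
    W=W[np.hypot(*(W-[590,297]).T)<66]
    from scipy.optimize import least_squares
    r=least_squares(lambda q:np.clip(np.abs(np.hypot(*(W-q).T)-54)-4,0,None),[590,296]); print("ring",len(W),r.x.round(1))
    print("pot",[(round(d["score"],2),(world(n,np.array(d["location"])*[512,384],75)[0].round(0)).tolist()) for d in viewer.find_in(n,"pot")][:3])
E
python3 chk.py
```

```text
t 23.32 p [496.1 289.5  60.4] r [ 3.141e+00 -2.000e-03  1.693e+00] F [0.7 5.1 3.5] w 13.0Traceback (most recent call last):
  File "chk.py", line 12, in <module>
    p=proj(n,np.c_[x+46*np.cos(a),y+46*np.sin(a),90+0*a]).astype(np.float32)
      ~~~~^^^^^^^^^^^^^^^^^^^^^^^^^^^^^^^^^^^^^^^^^^^^^^^
  File "h.py", line 8, in proj
    c=c or viewer.camera_info(n); p=(c["K"]@(c["R"]@np.atleast_2d(X).T+c["t"][:,None])).T
           ~~~~~~~~~~~~~~~~~~^^^
ValueError: time passes only in moves, steps and waits
```

```bash
sed -i 's/    im=viewer.get_image(n)/    c=viewer.camera_info(n); im=viewer.get_image(n)/; /    q=\[proj/d; s/90+0\*a\])/90+0*a],c)/; s/P+0.,30)/P+0.,30,c)/; s/,75)\[0\]/,75,c)[0]/' chk.py; python3 chk.py
```

```text
t 23.38 p [496.1 289.3  60.3] r [ 3.141e+00 -2.000e-03  1.693e+00] F [-0.3  5.2  3.6] w 12.5
top rim [(np.float32(202.59996), 591, 302), (np.float32(201.63411), 590, 302), (np.float32(197.8417), 590, 303)]
ring 260 [590.5 296.4]
pot [(0.77, [345.0, 203.0, 75.0]), (0.73, [580.0, 289.0, 75.0])]
scene rim [(np.float32(309.80072), 591, 300), (np.float32(304.54913), 591, 301), (np.float32(299.40204), 592, 300)]
ring 443 [591.3 295.6]
pot [(0.86, [594.0, 299.0, 75.0]), (0.69, [401.0, 213.0, 75.0])]
```

The pot is about 5 mm past the ring centre. I nudge it back 4 mm, release and rise.

>>> apply_moves(
  series=[
    [[-0.04, -0.005, 0, 0, 0, 0], [-0.05, -0.005, 0, 0, 0, 0], [0, 0, 0, 0, 0, 0], [0, 0, 0, 0, 0, 0], [0, 0, 0, 0, 0, 0]],
  ],
)

```text
clock: 24.2
eef_pos: [496.1, 284.0, 60.3]
tool_rot: [3.141, -0.001, 1.692]
force: [-0.3, 4.9, 5.2]
width: 12.6
```

>>> apply_moves(
  series=[
    [[0, 0, 0, 0, 0, 0], [0, 0, 0, 0, 0, 0], [0, 0, 0, 0, 0, 0], [0, 0, 0, 0, 0, 0], [0, 0, 0, 0, 0, 0]],
  ],
  claw=0,
)

```text
clock: 24.82
eef_pos: [496.1, 283.4, 60.0]
tool_rot: [-3.141, -0.0, 1.692]
force: [-0.1, 0.7, 0.2]
width: 42.8
```

>>> apply_moves(
  series=[
    [[0, 0, -0.3, 0, 0, 0], [0, 0, -0.6, 0, 0, 0], [0, 0, -0.8, 0, 0, 0], [0, 0, -0.8, 0, 0, 0], [0, -0.3, -0.3, 0, 0, 0]],
  ],
)

```text
clock: 25.45
eef_pos: [482.9, 282.4, 203.4]
tool_rot: [3.136, -0.003, 1.691]
force: [-0.4, 0.2, -0.2]
width: 42.8
```

```bash
cat >> chk.py <<'E'
im=cv2.imread("pics/top_chk.png"); n="top"; c=viewer.camera_info(n)
print("handle",rect(n,mask(im,(5,150,150),(20,255,255),(310,180,360,260)),18,c))
print("mat",rect(n,mask(im,(80,80,120),(95,255,255),(300,180,375,280)),3,c))
for l in ("clear_bottle","amber_bottle","vial_rack"):
    print(l,[(round(d["score"],2),round(d["location"][0]*512),round(d["location"][1]*384)) for d in viewer.find_in("top",l)][:2],[(round(d["score"],2),round(d["location"][0]*512),round(d["location"][1]*384)) for d in viewer.find_in("scene",l)][:2])
# cover: yellow front edge line in scene, expected for various angles
im=cv2.imread("pics/scene_chk.png"); c=viewer.camera_info("scene")
y=np.argwhere(mask(im,(22,100,80),(35,255,255),(165,100,260,220)))[:,::-1]; print("yellow px",len(y),y.min(0),y.max(0),y.mean(0).round(1))
h=np.array([656.7,-205.5,55]);d=np.array([.982,.187,0])
for t in (1.3,1.57,1.75,1.9): print(t,proj("scene",h-104*np.cos(t)*d+[0,0,104*np.sin(t)],c).round(1))
E
python3 chk.py
```

```text
t 25.45 p [482.9 282.4 203.4] r [ 3.136e+00 -3.000e-03  1.691e+00] F [-0.4  0.2 -0.2] w 42.8
top rim [(np.float32(193.98477), 591, 297), (np.float32(193.73767), 591, 296), (np.float32(190.88347), 592, 296)]
ring 253 [590.7 296.2]
pot [(0.75, [580.0, 291.0, 75.0]), (0.6, [340.0, 212.0, 75.0]), (0.4, [585.0, 41.0, 75.0])]
scene rim [(np.float32(309.04553), 591, 295), (np.float32(308.12778), 592, 295), (np.float32(295.7751), 591, 296)]
ring 459 [591.3 295.5]
pot [(0.83, [596.0, 298.0, 75.0]), (0.72, [393.0, 241.0, 75.0]), (0.32, [661.0, -227.0, 75.0])]
handle ((465.7906494140625, -359.1767578125), (8.739584922790527, 91.93829345703125), 79.3616714477539)
mat ((467.41668701171875, -374.9842529296875), (243.06936645507812, 132.98931884765625), 5.547564506530762)
clear_bottle [(0.57, 330, 150)] [(0.64, 170, 168)]
amber_bottle [(0.84, 234, 121)] []
vial_rack [(0.57, 161, 126)] []
yellow px 68 [172 100] [212 180] [189.4 129.3]
1.3 [[213.7 154.5]]
1.57 [[206.1 159. ]]
1.75 [[201.  163.3]]
1.9 [[196.9 167.6]]
```

```bash
python3 -c "
from h import *
st(); print(ctrl.finish_job())"
```

```text
t 25.95 p [481.  281.4 199.1] r [-3.14   0.     1.692] F [0.6 0.4 0.2] w 42.8
the job is handed in; nothing more can be done
None
```

The job is done and handed in at 26 s of the 67 s allowed; the simulator gives no verdict.

- **Cover:** The blade levered it up and pushed it past upright. The edge position measured off the last close view fits about 1.9 rad, the hinge stop.
- **Spatula:** It lay flat on the mat in the view taken after I put it down. In the last picture it measured about 15 mm from the mat's centre.
- **Stop button:** I pressed it with closed fingers until it bottomed out, at about 29 N. The fingertips were then at the button's fully-down height.
- **Pot:** It slid by its handle, and I saw no sign of lifting or tipping. The last rim fits put its centre within about 1 mm of the blue ring's centre in both the top and scene cameras.

**Checks that disagreed or failed:**
- My first slide rows summed to 132 mm instead of 124. I corrected this by sliding the pot back before releasing it.
- I hit the 12-picture limit, so the pot placement and final state were checked by number only.
- The last automatic check of the cover's edge was muddled, probably by the brown box's yellow edge. The cover result therefore rests on the earlier views; nothing went near it after the press.
- The networks did not find the amber bottle or the vial rack in the last scene picture. In the top picture both were within a pixel of where they started. The clear bottle was within two pixels in both.

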